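Hang the cutlery holder in the washing-up tub

ROBOT

A 6-joint arm with a two-finger parallel gripper is mounted at the origin on a cart in front of the work surface, level with it; the furniture and walls round the work are solid. World frame = base frame: x ahead of the robot, y to its left, z up, the work surface at z = 0. Lengths are in m, angles in rad, forces in N, time in s.
With the tool pointing down it reaches from about 0.35 to 0.775 m from the base axis. Payload 7.3 kg.
Tool frame: the origin (TCP) lies at the centre of the arm's flange, where the gripper is bolted on; the fingertips stand 178 mm ahead of it and the grasp point (between the pads) lies 159 mm ahead of it (tip_extent is the distance from the TCP to the fingertips, in m); z points along the fingers, y is the line along which they close (so a half turn about z gives the same grasp; the last joint's range is limited). The gripper opens to 92 mm and grips with 3 to 60 N. Pads are 19 mm wide; open, the fingers measure 130 mm over their backs; the gripper's body (75 mm by 190 mm) begins 47 mm behind the grasp point.
Start: joints at [-1.305, 0.342, 1.524, -0, 1.275, -0.146], TCP at [0.21, -0.481, 0.405] pointing down, gripper open.
Joint ranges: [-2.53, 2.53], [-0.77, 2.02], [0.04, 2.7], [-1, 4.14], [0.28, 2.66], [-3.11, 3.11]. Speed limits (rad/s): [2.57, 2.57, 3.14, 3.14, 3.14, 3.14].

INTERFACE

Orientations are given as [roll, pitch, yaw] about the fixed x, y, z axes, in that order (R = Rz(yaw) Ry(pitch) Rx(roll)).
In Python, from cell import * gives the robot as it stands.
- The arm moves only by the tool arm_command, never from a script. Its arguments are lists of equal length, an entry for each row: "xyz": the shift along the world's x, y, z in mm, a list of three; "spin": the turn about the world's z in degrees. In form: {"xyz": [[tx, ty, tz], ...], "spin": [spin, ...]}. A call has 1 to 20 rows; each row shifts and turns the commanded pose from where the row before left it; what a row does not reach is not made up. A row lasts 1/10 s, in which the tool goes at most 50 mm and 8.59 degrees, less where a joint would pass 70% of its speed; a pose out of reach is approached as far as the arm can. A call with a gripper value outside its range is refused whole. "jaw" is the opening, from -1 (shut) to 1 (fully open), set as the call begins (left out, the last holds). The fingers move at their own pace and stop on an object; "squeeze" is the grip in N (left out, the last holds). Time passes only in rows, so rows that do not move let the fingers close. It gives the time, the measured TCP pose, the force, the opening and the grip force at its end, in the units of the state.
- observe(): the state, without advancing time (a new reading comes with each control period).
- read_camera(name): name is "side" or "top" or "wrist"; returns a dict with "img" (400x640x3 uint8, red, green, blue), "depth" (400x640 float32, m along the optical axis (not along the pixel's ray), 0 where there is no reading), "fx", "fy", "cx", "cy" (pixels), "world_from_camera" (4x4, takes a point from camera to world coordinates). Camera axes: x right, y up, looking along -z (the intrinsics and any distortion apply to the point x, -y, -z); pixel columns grow to the right and rows downward; lengths in m; the calibration is good to about 2 mm. A picture is of the moment at which its call begins.
- hand_in(): hands the job in; it is judged then, once.
The state is a dict: "time": time; "qpos": joint angles; "qvel": joint speeds; "joint_efforts": joint torques, N m; "tool_pos": TCP position; "tool_rot": TCP orientation; "contact_force": force on the tool from outside, world axes, zero at the start; "torque": the same for the moment, N m; "opening": finger opening in m; "grip_force": force on a finger pad.
Only numpy, scipy, OpenCV 4.12 (cv2) and the standard library are available. Lean on these libraries where they do the work, as an engineer would, in place of code of your own. Each camera call takes 0.05 s, during which the arm holds its last target. There are 200 camera calls.

TASK

Get the tub ready for washing up: hang the steel cutlery holder inside the grey tub by hooking its bent lip over the rim of one of the tub's two long sides, so that the lip is fully down on the rim and the holder hangs free of the tub's bottom. Let go of it, and do not push the tub out of place or disturb the copper tumbler.

Things in the scene. Friction and masses are not known exactly. Their poses are not given: they have to be found in the camera images.
- tub: Loose grey plastic washing-up tub, open at the top, 1.6 kg, 130 mm high. Origin: centre of its underside, z up. Inside 172 mm along its x (short way) and 252 mm along its y; bottom 6 mm, walls 5 mm thick, vertical. The long sides are the walls whose inner faces are at x = -86 and x = +86 mm; at yaw 0 one faces the robot (start within 0.35 rad of that). Handle ledges on the short ends.
- tub_rim (a point): Centre of the tub's mouth, level with the rim's top (130 mm above the tub's origin); axes as the tub. The rim is 8 mm thick and 10 mm high, flush with the wall inside: on the long sides it reaches from 86 to 94 mm from the centre. To the right of the tub lies the gas hob with an extractor hood above it: the arm should be drawn in before it swings past.
- holder: Loose steel cutlery holder, 0.15 to 0.3 kg, standing upright: open-topped box 50 (x) x 52 (y) x 90 mm high, walls 3 mm, with a hook. Origin: centre of its underside, z up. Grip it from above by the plain side walls (y = -26 and +26 mm). The back plate (outer face x = -25 mm) rises to 100 mm and folds over to -x and down. At the start the lip points to the robot (-x) within 0.5 rad.
- holder_bridge (a point): Middle of the underside of the hook's top (holder frame x = -34, z = 97 mm), which shall rest on the rim; axes as the holder. The hook opens downward, 52 mm wide along y, with a gap of 18 mm (x = -25 to -43 mm) between back plate and lip.
- holder_lip (a point): Lower end of the straight part of the lip (holder frame x = -44.5, z = 78 mm; lip 3 mm thick); below it a small flare leans outward, down to 71 mm. Axes as the holder. Hung up, the holder may lean by about 0.1 rad.
- copper_tumbler: Loose copper-coloured tumbler without hook, 67 mm across, 102 mm high, origin at the centre of its underside; stands near the holder (the two may change places). To be left alone.
Not all that is in view belongs to the job. Leave any black or red look-alike of the holder alone.

How it is judged:
At the end, for the whole second after the job is handed in: The holder hangs at rest on a long side of the tub: its body inside, its lip outside the rim and at least 10 mm below the rim's top, the underside of the hook's top within 8 mm of the rim's top, leaning less than 0.25 rad; the tub stands level (((x of holder_lip in the frame of tub below -0.092 m and x of holder in the frame of tub between -0.084 and 0 m) or (x of holder_lip in the frame of tub above 0.092 m and x of holder in the frame of tub between 0 and 0.084 m)) and y of holder in the frame of tub between -0.115 and 0.115 m and z of holder_bridge in the frame of tub_rim between -0.006 and 0.008 m and z of holder_lip in the frame of tub_rim below -0.01 m and angle between holder's own z axis and vertical below 0.25 rad and angle between tub's own z axis and vertical below 0.05 rad and contact force between holder and tub above 0.5 N and linear speed of holder below 0.03 m/s and angular speed of holder below 0.3 rad/s); the robot touches nothing.
It fails at once if the tub is pushed more than 50 mm from where it stood (distance of tub from where it was at the start of the episode above 0.05 m).
It fails at once if the copper tumbler is moved more than 30 mm or tipped over (distance of copper_tumbler from where it was at the start of the episode above 0.03 m or angle between copper_tumbler's own z axis and vertical above 0.5 rad).
It also fails if it takes over 48 s, if anything falls off the work surface, if the arm or the gripper's body presses on something with over 40 N, if the wrist force passes 120 N, or if a joint passes its speed limit or range.

## Working session

There is one attempt and no reset: what is moved stays moved. The work goes in short steps, Python scripts to look and compute and a tool call to move; the robot and the scene stay as the last step left them, time stands still between calls to the robot, and variables do not carry over. Pictures are saved under pics/ and viewed, at most 10 in all, crops included, and the job is handed in when it is done.

Besides the shell and the picture viewer there is one more tool, called after "Emit:" by a JSON object that holds its "name" and its "arguments". arm_command: Moves the arm, as the interface text tells. Its arguments: {"type":"object","properties":{"xyz":{"type":"array","items":{"type":"array","items":{"type":"number"}}},"spin":{"type":"array","items":{"type":"number"}},"jaw":{"type":"number"},"squeeze":{"type":"number"}},"required":["xyz","spin"]}

```bash
mkdir -p pics
cat > h.py <<'E'
from cell import *
import numpy as np, cv2, pickle
def snap(n,f):
    d=read_camera(n); cv2.imwrite(f'pics/{f}.png',d['img'][:,:,::-1]); pickle.dump(d,open(f'pics/{f}.pkl','wb')); return d
def load(f): return pickle.load(open(f'pics/{f}.pkl','rb'))
def cloud(d):
    z=d['depth'].astype(float); v,u=np.mgrid[:z.shape[0],:z.shape[1]]
    P=np.stack([(u-d['cx'])/d['fx']*z,-(v-d['cy'])/d['fy']*z,-z],-1)
    T=np.array(d['world_from_camera']); W=P@T[:3,:3].T+T[:3,3]; W[z==0]=np.nan; return W
E
python3 - <<'E'
from h import *
a=snap('top','top1'); b=snap('side','side1')
for d in(a,b): print(d['fx'],d['cx'],np.round(d['world_from_camera'],3).tolist(),[k for k in d])
print(observe())
E
```

```text
507.23171146677214 322.92027355185184 [[-0.019, 0.977, -0.212, 0.129], [-1.0, -0.019, 0.0, 0.289], [-0.004, 0.212, 0.977, 1.586], [0.0, 0.0, 0.0, 1.0]] ['img', 'depth', 'fx', 'fy', 'cx', 'cy', 'world_from_camera']
507.6120653913319 318.3187001610942 [[-0.83, 0.275, -0.485, -0.273], [-0.557, -0.366, 0.746, 1.404], [0.027, 0.889, 0.457, 0.795], [0.0, 0.0, 0.0, 1.0]] ['img', 'depth', 'fx', 'fy', 'cx', 'cy', 'world_from_camera']
{'time': 0.1, 'qpos': array([-1.30500654e+00,  3.42635562e-01,  1.52490077e+00, -2.73771480e-05,
        1.27541866e+00, -1.46032527e-01]), 'qvel': array([ 0.00028373, -0.00102571, -0.0021696 ,  0.00077135, -0.00068141,
        0.00077525]), 'joint_efforts': array([ 1.53520417e-03, -4.32004809e+01, -2.44695246e+01,  7.19529949e-02,
        5.26567607e-02, -5.06124934e-05]), 'tool_pos': array([ 0.21011639, -0.48098837,  0.40413061]), 'tool_rot': array([-3.14024100e+00, -1.72337700e-04,  4.11830187e-01]), 'contact_force': array([ 0.66538386, -0.21157752, -0.27842582]), 'torque': array([ 0.04599618, -0.00334961,  0.0486821 ]), 'grip_force': 0.0, 'opening': 0.09179875670038988}
```

View pics/top1.png

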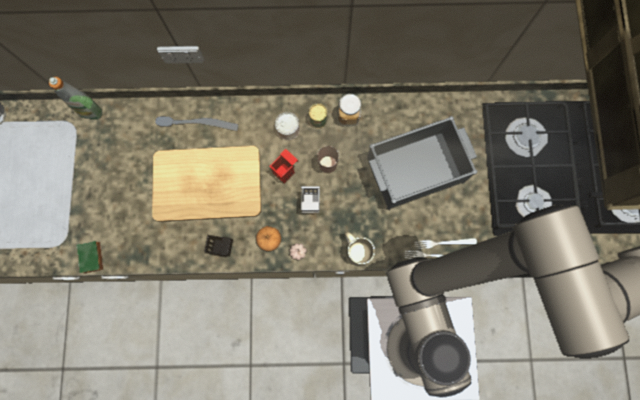

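View pics/side1.png

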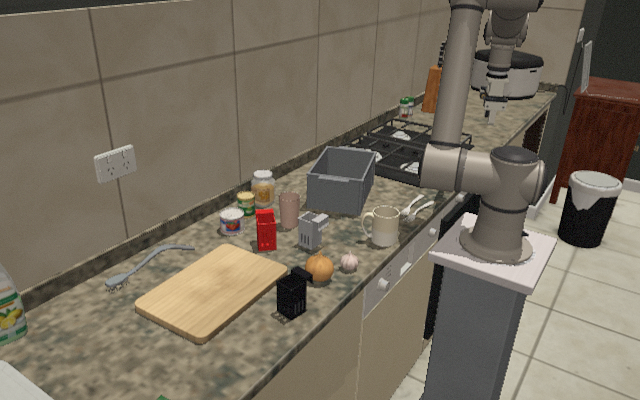

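The top view shows three candidates: steel at (311,199), red at (284,165) and black at (218,244). The steel one fits the description; the copper tumbler is at (328,158) and the tub at (422,162). I'll measure these and confirm the holder in an enlarged crop.

Run:
```python
from h import *
a=load('top1');W=cloud(a)
c1=cv2.resize(a['img'][135:225,260:360,::-1],None,fx=5.5,fy=5.5,interpolation=cv2.INTER_CUBIC)
s=load('side1'); c2=cv2.resize(s['img'][175:265,250:340,::-1],(495,495),interpolation=cv2.INTER_CUBIC)
h=495; out=np.hstack([cv2.resize(c1,(420,378)),cv2.resize(c2,(378,378))]); cv2.imwrite('pics/crop1.png',out)
def rep(n,box,zlo,zhi):
    u0,u1,v0,v1=box; P=W[v0:v1,u0:u1].reshape(-1,3); P=P[(P[:,2]>zlo)&(P[:,2]<zhi)]
    r=cv2.minAreaRect((P[:,:2]*1000).astype(np.float32)); print(n,len(P),P.mean(0).round(4),P[:,2].max().round(3),np.round(r[0],1),np.round(r[1],1),r[2])
    return P
rep('tub rim',(365,480,112,210),.122,.14)
rep('tub all',(365,480,112,210),.115,.14)
rep('holder top',(295,325,180,220),.085,.12)
rep('holder hook',(295,325,180,220),.094,.12)
rep('tumbler',(314,345,142,178),.094,.12)
Ws=cloud(s)
for n,(u0,u1,v0,v1) in dict(holder=(296,332,205,255),tum=(277,302,188,232)).items():
    P=Ws[v0:v1,u0:u1].reshape(-1,3);P=P[(P[:,2]>.03)&(P[:,2]<.12)];r=cv2.minAreaRect((P[:,:2]*1000).astype(np.float32));print(n,P[:,2].max(),r)
    P=P[P[:,2]>.085];r=cv2.minAreaRect((P[:,:2]*1000).astype(np.float32));print(n,P[:,2].max(),r)
W5=np.round(W[184:216:2,296:328:2]*1000).astype(float)
print(np.where(np.isnan(W5[...,2]),0,W5[...,2]).astype(int))
```

```text
tub rim 1318 [ 0.5533 -0.0085  0.1292] 0.139 [553.7  -9.8] [192.1 310.8] 18.996204376220703
tub all 1447 [ 0.557  -0.0113  0.1283] 0.139 [553.7  -9.8] [192.1 310.8] 18.996204376220703
holder top 227 [0.4357 0.3294 0.0968] 0.108 [446.9 329.2] [51.5 74.2] 89.2527847290039
holder hook 154 [0.4264 0.3295 0.0999] 0.108 [446.3 329. ] [51.2 71.4] 89.33838653564453
tumbler 45 [0.58   0.2715 0.1002] 0.106 [575.3 272.3] [64.2 65.7] 87.99728393554688
holder 0.10502551585037445 ((427.07177734375, 341.1783447265625), (84.92337799072266, 296.15118408203125), 52.922000885009766)
holder 0.10502551585037445 ((396.3106689453125, 362.0717468261719), (83.4719009399414, 210.0943145751953), 55.08742141723633)
tum 0.10534241078560458 ((544.723876953125, 306.7891540527344), (62.76171875, 172.3480224609375), 38.517738342285156)
tum 0.10534241078560458 ((545.2661743164062, 306.1078796386719), (62.76171875, 170.6065673828125), 38.517738342285156)
[[ -1  -4   2   5   3   2   2   4   0   0  -3   6  -4   1  -5   0]
 [ -8   1   4  -3  -1  -3  -3  -1   0   2  -8   7   1  -2   1  -2]
 [ -7   0  -2  91  90  89  92  8
[... 206 characters left out ...]
   4   7  94   2   5   7  -5]
 [  7  -9   0  90   0   1   7   8   7   0  -3  88   1   3   1  -3]
 [  3   1  -7  90   8   0   6   8   4   0   0  89  -3  -1   2   5]
 [ -8   6  -3  82   3   8   5   9   0   0  -3  91   5  -2  -1  -8]
 [  1  -4   0  97  96 101 102 101 100 103  99  91   3  -5   7   5]
 [  3   1   3  99 100 100 100  99 100  99 103 108   3   6  -2   1]
 [  3   0   4  96 100  99  96 101  97  99  99 108   5   1  -3   0]
 [  0   5  -5 103 100 103  99 105 102  94 102  97  -1   0  -2  -3]
 [ -2  -5   4  95  91  91  95  91  97  91  90  93  -2  -3   2  -2]
 [  4  -5   6  80  73  74  74  71  73  75  85  69  -3  -6  -3  -3]
 [ -6   0   1   3   2  -8  -3   5   0   1   4  -3   2   0  -4  -1]]
```

View pics/crop1.png

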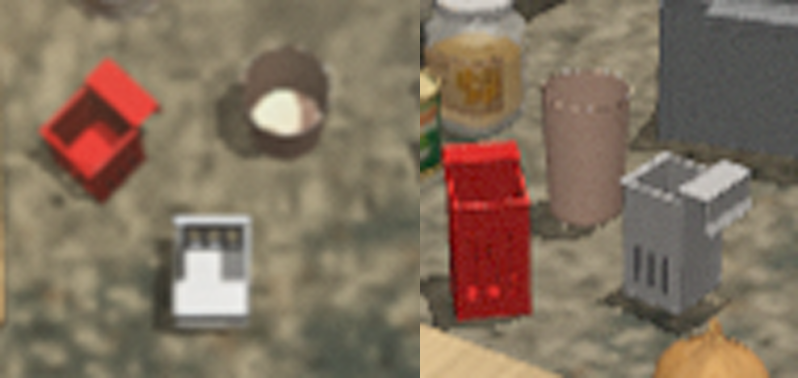

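The crop confirms it: the steel holder has a plain lip pointing towards the robot and stands beside the copper tumbler. Holder origin is about (0.458, 0.329) with yaw about -1°. Tub centre is (0.554, -0.010) with yaw +19°, and its size checks out. I'll move above the holder.

Emit:
{"name": "arm_command", "arguments": {"xyz": [[10,18,0],[19,36,0],[19,36,0],[19,36,0],[19,36,0],[19,36,0],[19,36,0],[19,36,0],[19,36,0],[19,36,0],[9,18,0],[5,40,0],[5,40,0],[5,40,0],[5,40,0],[5,40,0],[5,40,0],[5,40,0],[5,40,0],[5,40,0]], "spin": [0,0,-1.5,-1.5,-1.5,-1.5,-1.5,-1.5,-1.5,-1.5,-1.5,-1.5,-1.5,-1.5,-1.5,-1.5,-1.5,-1.5,-0.6,0], "jaw": 1}}

```text
time: 2.1
tool_pos: [0.445, 0.2406, 0.4044]
tool_rot: [3.141, 0.001, -0.018]
contact_force: [0.5, 0.1, -0.6]
opening: 0.0919
grip_force: 0.0
```

Emit:
{"name": "arm_command", "arguments": {"xyz": [[5,40,0],[4,30,0],[2,17,0],[0,0,0],[0,0,0]], "spin": [0,0,0,0,0]}}

```text
time: 2.6
tool_pos: [0.456, 0.3258, 0.4041]
tool_rot: [3.141, 0.001, -0.017]
contact_force: [-0.5, -0.2, -0.5]
opening: 0.0917
grip_force: 0.0
```

Run:
```python
from h import *
o=observe();print(o['time'],o['tool_pos'],o['tool_rot'],o['qpos'])
d=snap('wrist','w1');W=cloud(d)
P=W.reshape(-1,3);P=P[(abs(P[:,0]-.445)<.065)&(abs(P[:,1]-.329)<.06)]
for lo,hi in((.08,.12),(.096,.12),(.06,.12)):
    Q=P[(P[:,2]>lo)&(P[:,2]<hi)];r=cv2.minAreaRect((Q[:,:2]*1000).astype(np.float32));print(len(Q),np.median(Q[:,2]),r)
```

```text
2.6 [0.45596957 0.32578156 0.40414686] [ 3.14050070e+00  1.12283918e-03 -1.68522940e-02] [ 4.83726031e-01  4.07941295e-01  1.42513390e+00 -4.33750231e-04
  1.31002662e+00  2.07148619e+00]
1646 0.09780773109805466 ((448.05615234375, 327.8702392578125), (52.83852005004883, 72.8335189819336), 89.09571838378906)
962 0.09857815122783464 ((423.8680114746094, 328.41168212890625), (52.035919189453125, 24.39546775817871), 88.3162841796875)
2059 0.09084468041474364 ((448.05615234375, 327.8702392578125), (52.83852005004883, 72.8335189819336), 89.09571838378906)
```

View pics/w1.png

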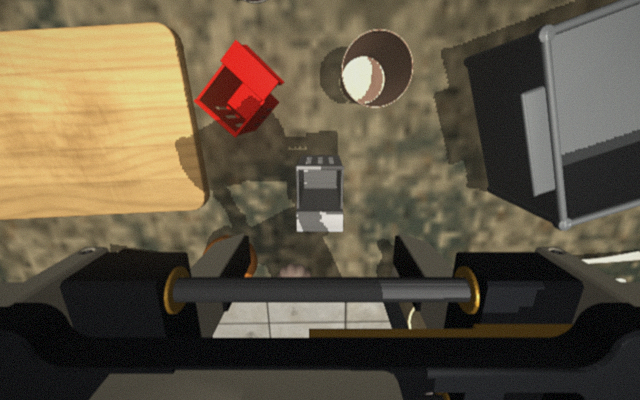

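Wrist view: the steel holder is at (320,195), hook towards the robot, between the fingers and aligned. Refined origin is (0.458, 0.328). Next I descend and grip.

Emit:
{"name": "arm_command", "arguments": {"xyz": [[1,2,-12],[0,0,-20],[0,0,-20],[0,0,-20],[0,0,-20],[0,0,-20],[0,0,-20],[0,0,-20],[0,0,-12],[0,0,-8],[0,0,0],[0,0,0]], "spin": [0,0,0,0,0,0,0,0,0,0,0,0]}}

```text
time: 3.85
tool_pos: [0.4574, 0.3279, 0.2333]
tool_rot: [-3.141, -0.001, -0.018]
contact_force: [0.3, 0.5, 0.6]
opening: 0.0916
grip_force: 0.0
```

Emit:
{"name": "arm_command", "arguments": {"xyz": [[0,0,0],[0,0,0],[0,0,0],[0,0,0],[0,0,0],[0,0,0],[0,0,0],[0,0,0]], "spin": [0,0,0,0,0,0,0,0], "jaw": -1, "squeeze": 25}}

```text
time: 4.65
tool_pos: [0.4572, 0.3279, 0.2328]
tool_rot: [3.142, -0.0, -0.018]
contact_force: [-0.8, -0.8, 0.9]
opening: 0.052
grip_force: 25.0
```

Emit:
{"name": "arm_command", "arguments": {"xyz": [[0,0,8],[0,0,15],[0,0,20],[0,0,25],[0,0,30],[0,0,30],[0,0,30],[0,0,15],[0,0,0],[0,0,0]], "spin": [0,0,0,0,0,0,0,0,0,0]}}

```text
time: 5.65
tool_pos: [0.4569, 0.3277, 0.4051]
tool_rot: [3.141, 0.001, -0.018]
contact_force: [0.1, -0.1, -3.3]
opening: 0.0518
grip_force: 25.0
```

Gripped: 52 mm opening, about 3 N of weight. I'll check the holder's pose in the hand and fit the tub's near rim.

Run:
```python
from h import *
d=snap('wrist','w2');t=snap('top','top2');s=snap('side','side2')
W=cloud(d);P=W.reshape(-1,3);P=P[(abs(P[:,0]-.44)<.065)&(abs(P[:,1]-.328)<.035)]
Q=P[(P[:,2]>.262)&(P[:,2]<.285)&(P[:,0]<.437)];print('hook',len(Q),Q.mean(0),Q.min(0),Q.max(0),cv2.minAreaRect((Q[:,:2]*1000).astype(np.float32)))
A=np.c_[Q[:,0]-Q[:,0].mean(),Q[:,1]-Q[:,1].mean(),np.ones(len(Q))];print('slope',np.linalg.lstsq(A,Q[:,2],rcond=None)[0])
B=P[(P[:,2]>.24)&(P[:,2]<.262)];print('walls',len(B),B[:,0].min(),B[:,0].max(),B[:,1].min(),B[:,1].max(),np.median(B[:,2]))
# tub
R=[]
for f in('top1','top2'):
    W=cloud(load(f));P=W[105:215,360:485].reshape(-1,3);R.append(P[(P[:,2]>.118)&(P[:,2]<.142)])
R=np.vstack(R);
for yaw in np.radians([17,18,19,20,21]):
    c,s_=np.cos(yaw),np.sin(yaw);X=(R[:,:2]-[.5537,-.0098])@np.array([[c,-s_],[s_,c]])*1000
    m=abs(X[:,1])<110;n=X[m&(X[:,0]<-75),0];f=X[m&(X[:,0]>75),0];print(np.degrees(yaw),len(n),len(f),n.mean(),n.std(),np.percentile(n,[3,97]),f.mean(),f.std(),'y',X[:,1].min(),X[:,1].max())
b=s['img'][130:260,240:420,::-1];big=cv2.resize(s['img'][90:290,240:440,::-1],(590,590),interpolation=cv2.INTER_CUBIC);cv2.imwrite('pics/crop2.png',big)
```

```text
hook 959 [0.43537804 0.32821655 0.26562342] [0.43371764 0.30225539 0.26200192] [0.43695694 0.35404353 0.26995213] ((435.2738952636719, 328.1407470703125), (51.800987243652344, 2.819178581237793), 89.2096939086914)
slope [ 0.5670743  -0.00999071  0.26562342]
walls 4776 0.4334850011661894 0.48496804474617056 0.29304008975319285 0.36299235698086063 0.25546364985813097
17.0 421 479 -90.21612603754315 3.2244846635436617 [-96.12592049 -84.11676906] 88.99062316931905 3.3035028558175723 y -156.65873377897267 156.42275264358446
18.0 422 482 -90.16579515923515 2.6331603689481926 [-94.67987777 -85.2013097 ] 88.94957695755024 2.7858009035689912 y -156.03170076601825 155.67322290741774
19.0 421 480 -90.13382549778856 2.4232819675927475 [-93.85033834 -86.04875977] 88.97057186979514 2.6445689252527154 y -155.72007000195595 155.4309436828955
20.0 422 482 -90.14990593444298 2.7199320176399144 [-94.83032512 -85.27625383] 89.00599260739068 2.956971115019872 y -155.76871007888153 155.8235605733089
21.0 421 481 -90.17721766493484 3.3829853776414356 [-96.3136732  -83.92009521] 89.07145132074092 3.580954163337535 y -155.77401992596145 156.39642565022447
```

View pics/crop2.png

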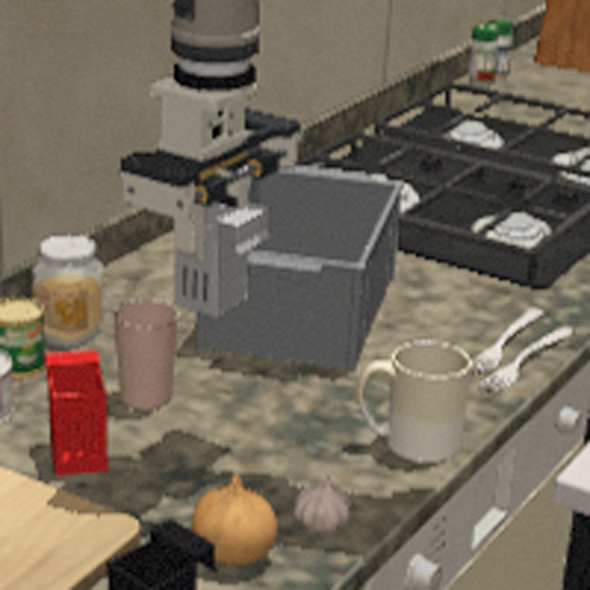

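The holder hangs upright in the hand, at crop position (215,265), and the tub is undisturbed. The near rim is centred at tub x = -90 mm with the yaw fit best at 19°. The target TCP is about (0.499, -0.029) with spin +20°. I'll move there high up.

Emit:
{"name": "arm_command", "arguments": {"xyz": [[1,-10,0],[2,-20,0],[4,-30,0],[4,-30,0],[4,-30,0],[4,-30,0],[4,-30,0],[4,-30,0],[4,-30,0],[4,-30,0],[4,-30,0],[2,-28,0],[1,-18,0],[0,-10,0],[0,0,0],[0,0,0],[0,0,0]], "spin": [0,1,2,2,2,2,2,2,2,2,2,1,0,0,0,0,0]}}

```text
time: 7.5
tool_pos: [0.499, -0.0273, 0.4057]
tool_rot: [-3.141, 0.0, 0.332]
contact_force: [-0.9, -0.0, -2.9]
opening: 0.052
grip_force: 25.0
```

Run:
```python
from h import *
o=observe();print(o['tool_pos'],o['tool_rot'])
d=snap('wrist','w3');t=snap('top','top3');s=snap('side','side3')
c0=np.array([.5537,-.0098]);y=np.radians(19);c,sn=np.cos(y),np.sin(y);M=np.array([[c,-sn],[sn,c]])
print('TCP in tub',(o['tool_pos'][:2]-c0)@M*1000)
for n,D in(('w',d),('t',t),('s',s)):
    P=cloud(D).reshape(-1,3);X=(P[:,:2]-c0)@M*1000;z=P[:,2]*1000
    r=(z>122)&(z<138)&(X[:,0]<-80)&(X[:,0]>-102)&(abs(X[:,1])<120)
    h=(z>262)&(z<282)&(abs(X[:,1])<28)&(X[:,0]>-115)&(X[:,0]<-78)
    l=(z>238)&(z<262)&(abs(X[:,1])<28)&(X[:,0]>-120)&(X[:,0]<-90)
    for k,m in(('rim',r),('hook',h),('lip',l)):
        if m.sum()>5: print(n,k,m.sum(),X[m,0].mean(),np.percentile(X[m,0],[3,97]),X[m,1].min(),X[m,1].max(),np.median(z[m]),'slope',np.polyfit(X[m,1],X[m,0],1)[0])
cv2.imwrite('pics/crop3.png',np.hstack([cv2.resize(s['img'][110:250,290:430,::-1],(400,400)),cv2.resize(d['img'][100:400,200:500,::-1],(400,400))]))
```

```text
[ 0.49903293 -0.0273099   0.40567227] [-3.14124574e+00  9.38166962e-05  3.32489167e-01]
TCP in tub [-57.3893975    1.24192099]
w rim 1182 -88.14816237127361 [-92.47416229 -85.39114659] -119.90066256350775 119.99803676008696 127.87755520414444 slope 0.0026153449617295895
w hook 987 -78.8154209022656 [-79.61635473 -78.11802822] -25.188522590169622 26.869843958247046 265.8534084438516 slope 0.00017997914597484672
t rim 105 -89.90068441001537 [-93.74422187 -85.78577212] 7.690221204325479 119.78388976395937 129.6598037137946 slope 0.0033441650208319673
s rim 75 -93.74029129724238 [-97.17839644 -89.4951062 ] -119.95419809615531 119.57316180074703 131.81896736168608 slope -0.0001953088950459721
s hook 46 -95.39042003049916 [-105.8741503   -83.41586924] -22.139124119393646 27.779529400682147 274.9836665590418 slope -0.0028787337415921528
s lip 17 -106.0531026908889 [-108.26563253 -104.73780019] -16.86733607028967 26.836018461064107 252.38110823129367 slope 0.004093785647906429
```

View pics/crop3.png

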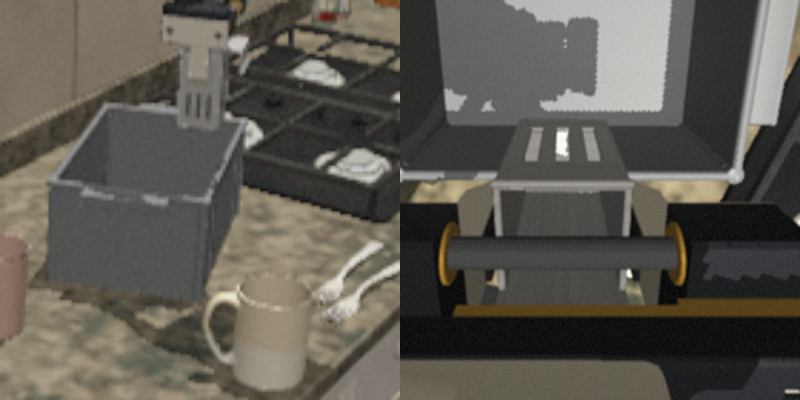

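Side and wrist views agree that the bridge is about 1.5 mm outside the rim centre (margin ±5 mm) and parallel to the rim. I'll correct by 1.5 mm and descend to just before seating.

Emit:
{"name": "arm_command", "arguments": {"xyz": [[1.5,0.5,-8],[0,0,-16],[0,0,-20],[0,0,-20],[0,0,-20],[0,0,-10],[0,0,-8],[0,0,-6],[0,0,-6],[0,0,0],[0,0,0]], "spin": [0,0,0,0,0,0,0,0,0,0,0]}}

```text
time: 8.75
tool_pos: [0.5008, -0.0276, 0.292]
tool_rot: [3.141, -0.001, 0.331]
contact_force: [-0.5, 0.2, -1.8]
opening: 0.0516
grip_force: 25.0
```

Emit:
{"name": "arm_command", "arguments": {"xyz": [[0,0,-5],[0,0,-5],[0,0,-4],[0,0,-4],[0,0,-3],[0,0,0],[0,0,0]], "spin": [0,0,0,0,0,0,0]}}

```text
time: 9.45
tool_pos: [0.5007, -0.0276, 0.2707]
tool_rot: [3.142, 0.0, 0.332]
contact_force: [0.3, 0.8, -1.5]
opening: 0.0518
grip_force: 25.0
```

Run:
```python
from h import *
o=observe();print(o['tool_pos'],o['contact_force'])
s=snap('side','side4')
c0=np.array([.5537,-.0098]);y=np.radians(19);c,sn=np.cos(y),np.sin(y);M=np.array([[c,-sn],[sn,c]])
P=cloud(s).reshape(-1,3);X=(P[:,:2]-c0)@M*1000;z=P[:,2]*1000
for k,m in(('lip',(z>105)&(z<150)&(abs(X[:,1])<28)&(X[:,0]<-98)&(X[:,0]>-125)),('rim',(z>122)&(z<138)&(X[:,0]<-80)&(X[:,0]>-102)&(X[:,1]>32)&(X[:,1]<120)),('hooktop',(z>130)&(z<150)&(abs(X[:,1])<28)&(X[:,0]<-80)&(X[:,0]>-112))):
    print(k,m.sum(),X[m].mean(0),X[m].min(0),X[m].max(0),z[m].min(),z[m].max())
cv2.imwrite('pics/crop4.png',cv2.resize(s['img'][120:220,300:400,::-1],(550,550),interpolation=cv2.INTER_CUBIC))
```

```text
[ 0.50070611 -0.02760619  0.27070841] [ 0.30930371  0.81667926 -1.48923585]
lip 39 [-103.59892608    2.48833467] [-107.58328523  -27.87827169] [-98.78582879  26.55853512] 110.41681048966912 144.28676714411603
rim 28 [-93.55062786  75.64135383] [-96.71134461  32.62589032] [-88.36011078 117.87588839] 126.97440130659943 136.02281098433588
hooktop 50 [-94.81100323   4.53194926] [-105.42911446  -23.07395902] [-80.46091119  26.8397763 ] 130.82041170712333 144.28676714411603
```

View pics/crop4.png

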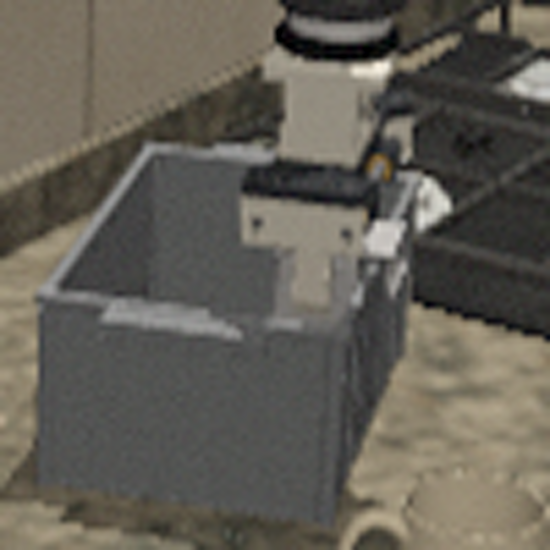

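The hook at (385,240) straddles the near rim with the lip outside. I'll seat it the last ~5 mm.

Emit:
{"name": "arm_command", "arguments": {"xyz": [[0,0,-2],[0,0,-2],[0,0,-1],[0,0,0],[0,0,0]], "spin": [0,0,0,0,0]}}

```text
time: 10.0
tool_pos: [0.5007, -0.0276, 0.2658]
tool_rot: [3.141, -0.0, 0.331]
contact_force: [0.1, -0.3, -1.5]
opening: 0.0517
grip_force: 25.0
```

Emit:
{"name": "arm_command", "arguments": {"xyz": [[0,0,-1],[0,0,-1],[0,0,0],[0,0,0]], "spin": [0,0,0,0]}}

```text
time: 10.4
tool_pos: [0.5004, -0.0276, 0.2647]
tool_rot: [3.141, 0.0, 0.332]
contact_force: [-4.9, 0.2, 8.7]
opening: 0.0518
grip_force: 25.0
```

Contact shows the hook seated. Releasing.

Emit:
{"name": "arm_command", "arguments": {"xyz": [[0,0,0.5],[0,0,0],[0,0,0]], "spin": [0,0,0], "squeeze": 4}}

```text
time: 10.7
tool_pos: [0.5006, -0.0276, 0.2642]
tool_rot: [3.142, 0.0, 0.332]
contact_force: [-1.3, -0.6, 0.7]
opening: 0.0522
grip_force: 4.0
```

Emit:
{"name": "arm_command", "arguments": {"xyz": [[0,0,0],[0,0,0],[0,0,0],[0,0,0],[0,0,0],[0,0,0]], "spin": [0,0,0,0,0,0], "jaw": 0.75}}

```text
time: 11.3
tool_pos: [0.5007, -0.0276, 0.2642]
tool_rot: [3.141, -0.0, 0.332]
contact_force: [-0.1, 0.4, 0.5]
opening: 0.0805
grip_force: 0.0
```

Emit:
{"name": "arm_command", "arguments": {"xyz": [[0,0,5],[0,0,10],[0,0,15],[0,0,20],[0,0,25],[0,0,25],[0,0,20],[0,0,15],[0,0,0],[0,0,0],[0,0,0]], "spin": [0,0,0,0,0,0,0,0,0,0,0]}}

```text
time: 12.4
tool_pos: [0.5004, -0.0276, 0.3984]
tool_rot: [-3.141, 0.001, 0.332]
contact_force: [0.9, 0.6, -0.6]
opening: 0.0804
grip_force: 0.0
```

Run:
```python
from h import *
d=snap('wrist','w5');s=snap('side','side5');t=snap('top','top5')
c0=np.array([.5537,-.0098]);y=np.radians(19);c,sn=np.cos(y),np.sin(y);M=np.array([[c,-sn],[sn,c]])
for n,D in(('w',d),('s',s),('t',t)):
    P=cloud(D).reshape(-1,3);X=(P[:,:2]-c0)@M*1000;z=P[:,2]*1000
    for k,m in(('lip',(z>105)&(z<125)&(abs(X[:,1])<28)&(X[:,0]<-98)&(X[:,0]>-125)),('rim',(z>122)&(z<138)&(X[:,0]<-80)&(X[:,0]>-102)&(abs(X[:,1])>32)&(abs(X[:,1])<120)),('hooktop',(z>120)&(z<150)&(abs(X[:,1])<24)&(X[:,0]<-80)&(X[:,0]>-104)),('front',(z>100)&(z<135)&(abs(X[:,1])<24)&(X[:,0]<-25)&(X[:,0]>-45))):
        if m.sum()>5: print(n,k,m.sum(),X[m].mean(0).round(1),np.percentile(X[m,0],[3,97]).round(1),np.median(z[m]).round(1))
cv2.imwrite('pics/crop5.png',np.hstack([cv2.resize(s['img'][120:220,300:400,::-1],(400,400),interpolation=cv2.INTER_CUBIC),cv2.resize(d['img'][100:400,170:470,::-1],(400,400))]))
```

```text
w rim 1411 [-88.  -1.] [-92.6 -85.3] 127.7
w hooktop 974 [-90.4  -0.1] [-100.4  -80.7] 131.8
w front 346 [-32.  -0.] [-42.6 -28.9] 118.6
s lip 20 [-105.2    3. ] [-107.7 -102.2] 116.2
s rim 51 [-93.9  11.4] [-97.  -89.9] 131.5
s hooktop 51 [-93.6   3.4] [-103.8  -81.6] 135.1
s front 21 [-36.9   0.5] [-42.3 -31.8] 119.4
t lip 10 [-102.4   20.7] [-104.5 -100.5] 111.3
t rim 83 [-90.   74.1] [-93.7 -85.6] 129.2
t hooktop 33 [-90.   17.1] [-101.9  -80.9] 133.4
```

View pics/crop5.png

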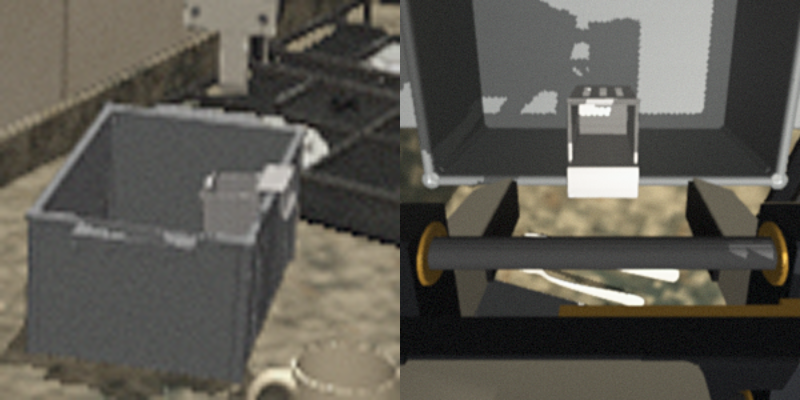

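The holder hangs on the near long rim at crop positions (270,180) and (603,180). Its hook top is about 4 mm above the rim top, the lip is outside, the tub hasn't moved and the gripper is clear.

```bash
python3 -c "
from cell import *
print(hand_in())"
```

```text
the job is handed in; nothing more can be done
None
```

The steel holder hangs by its hook on the rim of the tub's near long side, clear of the bottom. It has been released; the tub and copper tumbler were left in place, and I handed the job in after about 12.6 s (no verdict was returned).

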